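# Slide the die plate home under the snap press

### The job

Push the flat die plate along the table, without lifting or tipping it, in under the low bridge of the snap press until its leading edge sits square and fully home against the back stop. Only then press the plunger on top of the bridge all the way down with a fingertip, let it spring back up, and leave the other things on the table alone.

Things in the scene. Friction and masses are not known exactly. Their poses are not given: they have to be found in the camera images.
- press: Snap press, fixed to the table. Origin on the table below the plunger's axis; x is the way the plate is pushed in (roughly to the robot's right), y across, z up. A grey bridge (x -20 to +20 mm, 142 mm wide) spans the way: underside 17 mm above the table, top 35 mm, inner faces of its feet at y +-51 mm. The way under it is bare table.
- press_mouth (a point): Middle of the open end of the press's way, on the table, at x -85 mm in the press's frame. Steel guides 10 mm high: here 144 mm apart, they narrow to 98 mm at x -50 mm and run on parallel (inner faces y +-49 mm) to x +50 mm.
- press_stop (a point): Middle of the back stop's face, 6 mm above the table, at x +50 mm in the press's frame. The stop is a steel bar 12 mm high and 130 mm wide across the far end of the way.
- plate: Loose aluminium die plate lying flat, 150 mm long (x), 90 mm wide (y), 12 mm thick, 0.3 to 0.6 kg. Origin: centre of its underside. Its +x end leads; near it on top is a small round die seat. It starts before the mouth, turned up to 20 degrees and up to 20 mm off the press's centre line. Home, its origin is at x -25, y 0 mm in the press's frame and its trailing 80 mm stand out before the bridge.
- plate_lead (a point): Middle of the plate's leading end face, half-way up its thickness: 75 mm ahead of the plate's origin, 6 mm above the table when flat. Home, it is at x +50 mm in the press's frame.
- plunger_top (a point): Centre of the top face of the plunger, a round steel push button of 32 mm diameter in a dark housing on the middle of the bridge; it moves down with the plunger.
- plunger (a joint): Travel of the plunger in m: 0 up, 0.007 fully down. A spring returns it; fully down takes about 5 N.
- yarn_cone: Bystander: cone of yarn standing upright, 68 mm diameter at the foot, 120 mm high; origin at the centre of its foot.
- button_jar: Bystander: pale jar with a steel lid, 60 mm diameter, 80 mm high; origin at the centre of its foot.
- calculator: Bystander: desk calculator lying flat, 140 x 85 x 18 mm; origin at the centre of its underside.
- pin_tin: Bystander: round steel pin tin, 60 mm diameter, 25 mm high; origin at the centre of its underside.
Not all that is in view belongs to the job. There is more than one size of the plate; the one meant has the size given above.

How it is judged:
On the way, in this order (a step that is already met when the one before it is completed fails the run):
1. the plate is home under the bridge, square against the back stop (x of plate_lead in the frame of press above 0.047 m and y of plate_lead in the frame of press between -0.008 and 0.008 m and angle between the x axis of plate and the x axis of press, either way round below 0.05 rad and height (world z) of plate_lead below 0.009 m), for 0.2 s.
2. the plunger is pressed down while the plate is home (all of step 1 and value of joint plunger above 0.0055 m), for 0.1 s.
At the end, for the whole second after the job is handed in: The plate lies flat and still under the bridge, its leading edge within 3 mm of the back stop, within 8 mm of the centre line and square within 0.05 rad; the plunger has been pressed at least 5.5 mm down with the plate home and has sprung back to within 2 mm of the top (all of step 1 and value of joint plunger below 0.002 m and linear speed of plate below 0.01 m/s and angle between plate's own z axis and vertical below 0.03 rad); the robot touches nothing.
It fails at once if the plate is lifted more than 8 mm off the table (height (world z) of plate above 0.008 m).
It fails at once if the plate is tipped more than 0.1 rad (angle between plate's own z axis and vertical above 0.1 rad).
It fails at once if the plunger is pressed while the plate is not home (value of joint plunger above 0.0035 m and x of plate_lead in the frame of press below 0.044 m).
It fails at once if a bystander (yarn cone, button jar, calculator or pin tin) is moved more than 20 mm (distance of any of yarn_cone, button_jar, calculator, pin_tin from where it was at the start of the episode above 0.02 m).
It also fails if it takes over 64 s, if anything falls off the work surface, if the arm or the gripper's body presses on something with over 40 N, if the wrist force passes 120 N, or if a joint passes its speed limit or range.

### The arm

A 6-joint arm with a two-finger parallel gripper is mounted at the origin on the work surface. World frame = base frame: x ahead of the robot, y to its left, z up, the work surface at z = 0. Lengths are in m, angles in rad, forces in N, time in s.
With the tool pointing down it reaches from about 0.35 to 0.85 m from the base axis. Payload 8.1 kg.
Tool frame: the origin (TCP) lies at the very end of the fingers, on their centre line; the grasp point (between the pads) lies 19 mm behind it; z points along the fingers, y is the direction in which the jaws open and shut (so a half turn about z gives the same grasp; the last joint's range is limited). The gripper opens to 93 mm and grips with 3 to 60 N. Pads are 15 mm wide; open, the fingers measure 128 mm over their backs; the gripper's body (75 mm by 188 mm) begins 65 mm behind the grasp point.
Start: joints at [1.083, 0.13, 1.488, -0, 1.523, -0.085], TCP at [0.235, 0.552, 0.219] pointing down, gripper open.
Joint ranges: [-2.96, 2.96], [-0.89, 2.26], [0.02, 2.5], [-1.34, 4.48], [0, 2.73], [-2.66, 2.66]. Speed limits (rad/s): [2.39, 2.39, 2.79, 3.14, 3.14, 3.14].

### API

Orientations are given as a rotation vector (axis times angle).
In Python, from plant import read_state, read_camera, close_job gives the robot as it stands.
- The arm moves only by the tool jog_arm, never from a script. Its argument "motion" is one flat list of numbers, 7 for each row, row after row: the opening, from 0 (shut) to 1 (fully open), then the shift along the tool's x, y, z scaled (see below), then the turn, a rotation vector about the tool's x, y, z scaled (see below). A call has 1 to 8 rows; each row is the pose to reach, as a shift and turn from the pose measured when the call began, along the tool's axes at that moment; what a row does not reach only later rows make up. The controller multiplies each number of a shift by 0.5 m and each number of a turn by 90 degrees. A row lasts 1/10 s, in which the tool goes at most 50 mm and 8.59 degrees, less where a joint would pass 70% of its speed; a pose out of reach is approached as far as the arm can. A call with a number of a shift or a turn outside -1 to 1 is refused whole. A call with a gripper value outside its range is refused whole. The fingers move at their own pace and stop on an object; "grip_force" is the grip in N (left out, the last holds). Time passes only in rows, so rows that repeat a pose let the fingers close. It gives the time, the measured TCP pose, the force and the opening at its end, in the units of the state.
- read_state(): the state, without advancing time (a new reading comes with each control period).
- read_camera(name): name is "scene" or "top" or "wrist"; returns a dict with "frame" (384x512x3 uint8, red, green, blue), "vertical_fov" (degrees; the focal length in pixels is half the picture's height over the tangent of half this angle, whatever the lens; pixels are square), "cx", "cy" (the principal point, pixels), "world_from_camera" (4x4, takes a point from camera to world coordinates); the wrist camera has in their place "hand_eye" (4x4, takes a point from camera to tool coordinates, whose origin is the TCP and whose axes are the flange's). Camera axes: x right, y down, z forward; pixel columns grow to the right and rows downward; lengths in m; the calibration is good to about 2 mm. A picture is of the moment at which its call begins: read the wrist's pose just before it. There is no depth.
- close_job(): hands the job in, once; it reports no verdict.
The state is a dict: "t": time; "q": joint angles; "dq": joint speeds; "joint_torque": joint torques, N m; "tool_pos": TCP position; "orientation": TCP orientation; "force": force on the tool from outside, world axes, zero at the start; "wrist_torque": the same for the moment, N m; "opening": finger opening in m.
Only numpy, scipy, OpenCV 4.12 (cv2) and the standard library are available. Lean on these libraries where they do the work, as an engineer would, in place of code of your own. Each camera call takes 0.05 s, during which the arm holds its last target.

## Working session

There is one attempt and no reset: what is moved stays moved. The work goes in short steps, Python scripts to look and compute and a tool call to move; the robot and the scene stay as the last step left them, time stands still between calls to the robot, and variables do not carry over. Pictures are saved under pics/ and viewed, and the job is handed in when it is done.

Besides the shell and the picture viewer there is one more tool, called as a command line: name --argument value ..., lists and objects as JSON in quotes. jog_arm: Moves the arm, as the interface text tells. Its arguments: {"type":"object","properties":{"motion":{"type":"array","items":{"type":"number"}},"grip_force":{"type":"number"}},"required":["motion"]}

```bash
mkdir -p pics; ls; python3 - <<'E'
from plant import *
import cv2,pickle
s=read_state();print({k:s[k] for k in('t','tool_pos','orientation','force','opening')})
for n in('scene','top'):
    c=read_camera(n);pickle.dump(c,open(n+'.pkl','wb'))
    cv2.imwrite(f'pics/{n}0.png',cv2.resize(c['frame'][:,:,::-1],(800,600),interpolation=cv2.INTER_CUBIC))
    print(n,c['vertical_fov'],c['cx'],c['cy'],c['world_from_camera'],[k for k in c])
E
```

```text
pics
{'t': 0.0, 'tool_pos': array([0.23493381, 0.55148346, 0.21760688]), 'orientation': array([-6.28356390e-01, -3.07760009e+00,  2.73691850e-03]), 'force': array([ 0.19097304, -0.43949518,  0.52489915]), 'opening': 0.09275666453032205}
scene 46.80200022689071 245.89783281181428 192.25202200989813 [[ 0.61077059  0.52813805 -0.58994024  1.28262432]
 [ 0.79173363 -0.39716342  0.46413261 -0.49755256]
 [ 0.01082342 -0.75055407 -0.66072039  0.8902126 ]
 [ 0.          0.          0.          1.        ]] ['frame', 'vertical_fov', 'cx', 'cy', 'world_from_camera']
top 53.59719099883014 249.8623812973828 197.24991146781278 [[ 0.00599576 -0.98402676  0.17791961  0.38408116]
 [-0.99997938 -0.00549077  0.00333053  0.09492983]
 [-0.00230042 -0.17793591 -0.98403939  1.15868571]
 [ 0.          0.          0.          1.        ]] ['frame', 'vertical_fov', 'cx', 'cy', 'world_from_camera']
```

View pics/scene0.png

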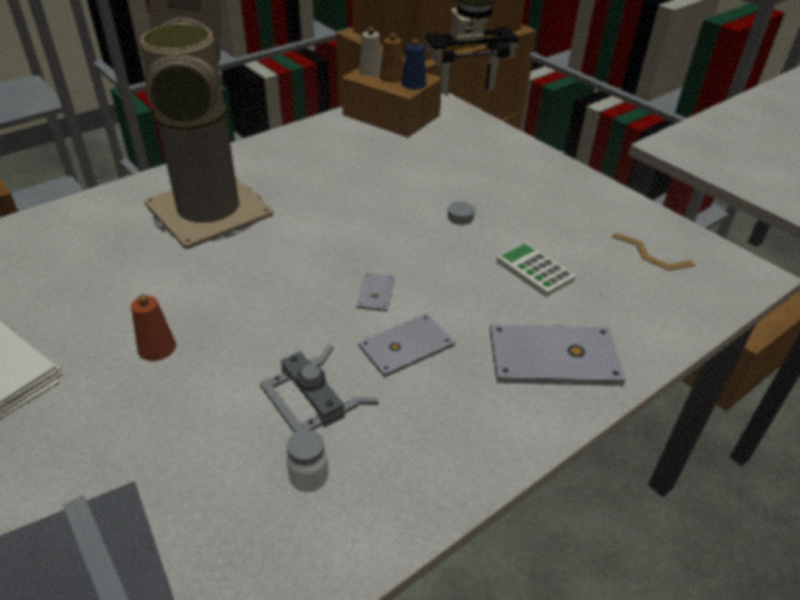

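View pics/top0.png

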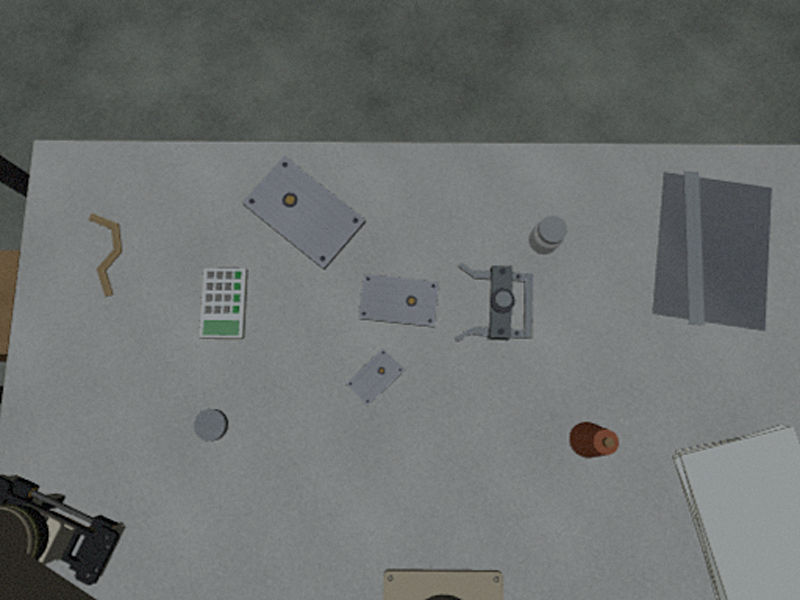

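The top view shows three plates, in 800x600 pixels: large (304,212), medium (399,300) and small (376,376). The press is at (505,300). I expect the medium one to be 150x90, and will measure it in an enlarged crop.

```bash
cat > h.py <<'E'
import numpy as np,cv2,pickle
def load(n): return pickle.load(open(n+'.pkl','rb'))
def ray(c,u,v,z,T=None):
    T=c['world_from_camera'] if T is None else T
    f=192/np.tan(np.radians(c['vertical_fov']/2))
    d=T[:3,:3]@np.array([(u-c['cx'])/f,(v-c['cy'])/f,1]);o=T[:3,3]
    return o+d*(z-o[2])/d[2]
def proj(c,p,T=None):
    T=c['world_from_camera'] if T is None else T
    f=192/np.tan(np.radians(c['vertical_fov']/2))
    q=T[:3,:3].T@(np.array(p)-T[:3,3]);return np.array([c['cx']+f*q[0]/q[2],c['cy']+f*q[1]/q[2]])
def crop(c,u0,v0,u1,v1,k,name):
    cv2.imwrite(name,cv2.resize(c['frame'][v0:v1,u0:u1,::-1],None,fx=k,fy=k,interpolation=cv2.INTER_CUBIC))
E
python3 - <<'E'
from h import *
c=load('top');crop(c,220,160,350,230,6,'pics/c1.png')
E
```

```text
(no output)
```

View pics/c1.png

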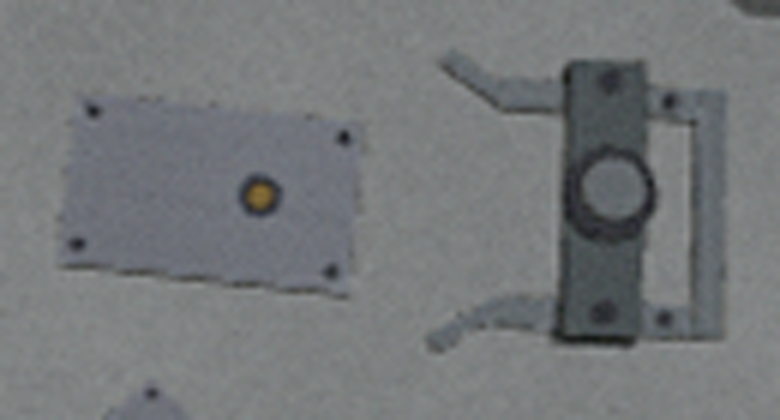

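The crop shows the plate's top corners at about (82,95), (362,123), (351,291) and (60,262). The bridge top is at (567,61), (648,62), (637,335), (558,334), and the stop's inner face edge runs (694,122) to (690,312).

```bash
python3 - <<'E'
from h import *
c=load('top')
g=lambda a,b,z:ray(c,220+(a+.5)/6-.5,160+(b+.5)/6-.5,z)
P=np.array([g(*p,.012) for p in((82,95),(362,123),(351,291),(60,262))])
print(P.round(4));print([np.linalg.norm(P[i]-P[(i+1)%4]).round(4) for i in range(4)]);print('ctr',P.mean(0))
d=(P[1]+P[2]-P[0]-P[3]);print('yaw',np.degrees(np.arctan2(d[1],d[0])))
B=np.array([g(*p,.035) for p in((567,61),(648,62),(637,335),(558,334))]);print(B.round(4),B.mean(0))
print([np.linalg.norm(B[i]-B[(i+1)%4]).round(4) for i in range(4)])
for d in (B[1]+B[2]-B[0]-B[3],B[0]+B[1]-B[2]-B[3]):print(np.degrees(np.arctan2(d[1],d[0])))
S=np.array([g(694,122,.012),g(690,312,.012)]);print('stop',S)
print('seat',g(260,195,.012));print('plunger top?',g(612,187,.05),g(612,187,.06))
# big/small plates (800px)
for q in ([(285,156),(366,220),(324,268),(243,204)],[(383,350),(404,370),(367,403),(346,384)]):
    Q=np.array([ray(c,u*.64,v*.64,.012) for u,v in q]);print([np.linalg.norm(Q[i]-Q[(i+1)%4]).round(3) for i in range(4)],Q.mean(0))
for n,u,v in(('jar',548,240),('cone',580,440),('calc',223,303),('tin',210,425)):print(n,ray(c,u*.64,v*.64,.0))
E
```

```text
[[0.6599 0.1507 0.012 ]
 [0.6458 0.0063 0.012 ]
 [0.5583 0.0126 0.012 ]
 [0.5724 0.1607 0.012 ]]
[np.float64(0.1451), np.float64(0.0877), np.float64(0.1488), np.float64(0.088)]
ctr [0.60910798 0.08255012 0.012     ]
yaw -95.49122341296194
[[ 0.6734 -0.0962  0.035 ]
 [ 0.6731 -0.1372  0.035 ]
 [ 0.5336 -0.1275  0.035 ]
 [ 0.5338 -0.0883  0.035 ]] [ 0.60345479 -0.11230195  0.035     ]
[np.float64(0.041), np.float64(0.1399), np.float64(0.0392), np.float64(0.1398)]
-90.41233170564013
-3.590447864898199
stop [[ 0.64729737 -0.16465878  0.012     ]
 [ 0.54852001 -0.1592783   0.012     ]]
seat [0.60776541 0.05879375 0.012     ]
plunger top? [ 0.6053566  -0.11434263  0.05      ] [ 0.60336076 -0.11245506  0.06      ]
[np.float64(0.217), np.float64(0.129), np.float64(0.214), np.float64(0.132)] [0.78916678 0.27424661 0.012     ]
[np.float64(0.056), np.float64(0.095), np.float64(0.054), np.float64(0.096)] [0.45757638 0.12751204 0.012     ]
jar [ 0.73558454 -0.21914933  0.        ]
cone [ 0.34049815 -0.26377756  0.        ]
calc [0.60222729 0.43154722 0.        ]
tin [0.36427169 0.4431029  0.        ]
```

The medium plate measures about 149x88 mm, against 215x130 and 96x55 for the others, and its seat is on the press side. It is the one meant. The press yaw is about -93.3° and the plate's about -95.5°, roughly 6 mm off line, so the funnel should take it. I'll push with half-open fingers as two contacts on the trailing edge.

```bash
cat >> h.py <<'E'
from scipy.spatial.transform import Rotation as Ro
def move(pos,yaw_y,s=None):
    # target: tool down, tool y axis at yaw_y deg in world
    from plant import read_state
    s=s or read_state()
    R=Ro.from_rotvec(s['orientation']);a=np.radians(yaw_y)
    y=np.array([np.cos(a),np.sin(a),0]);z=np.array([0,0,-1.]);x=np.cross(y,z)
    T=Ro.from_matrix(np.c_[x,y,z])
    d=R.inv().apply(np.array(pos)-s['tool_pos'])/.5
    w=(R.inv()*T).as_rotvec()/(np.pi/2)
    print('shift',d.round(4),'turn',w.round(4));
def show():
    from plant import read_state
    s=read_state();print(s['t'],s['tool_pos'].round(4),s['orientation'].round(4),'F',s['force'].round(2),s['opening'])
    m=Ro.from_rotvec(s['orientation']).as_matrix();print('y yaw',np.degrees(np.arctan2(m[1,1],m[0,1])))
E
python3 - <<'E'
from h import *
c=load('top')
for u,v in [(285,156),(366,220),(324,268),(243,204),(383,350),(404,370),(367,403),(346,384)]: print(ray(c,u*.64,v*.64,.012).round(3))
move((.62,.19,.20),-5.0)
E
```

```text
[0.909 0.318 0.012]
[0.772 0.149 0.012]
[0.672 0.231 0.012]
[0.804 0.399 0.012]
[0.509 0.113 0.012]
[0.471 0.072 0.012]
[0.407 0.142 0.012]
[0.443 0.183 0.012]
shift [-0.9919 -0.3633  0.0359] turn [-1.000e-03  6.000e-04  7.992e-01]
```

jog_arm --motion '[0.5,-0.992,-0.363,0.036,0,0,0.8,0.5,-0.992,-0.363,0.036,0,0,0.8,0.5,-0.992,-0.363,0.036,0,0,0.8,0.5,-0.992,-0.363,0.036,0,0,0.8,0.5,-0.992,-0.363,0.036,0,0,0.8,0.5,-0.992,-0.363,0.036,0,0,0.8,0.5,-0.992,-0.363,0.036,0,0,0.8,0.5,-0.992,-0.363,0.036,0,0,0.8]'

```text
t: 0.9
tool_pos: [0.5274, 0.2764, 0.204]
orientation: [2.263, 2.178, -0.003]
force: [0.2, 1.7, 0.9]
opening: 0.0467
```

```bash
python3 - <<'E'
from h import *
show();move((.62,.19,.20),-5.0)
E
```

```text
0.9 [0.5274 0.2764 0.204 ] [ 2.2633  2.1784 -0.0031] F [0.22 1.69 0.92] 0.04671611424619268
y yaw -2.1890113623767697
shift [-0.1656  0.1917  0.0081] turn [-0.0007  0.001   0.0312]
```

jog_arm --motion '[0.5,-0.166,0.192,0.008,0,0,0.031,0.5,-0.166,0.192,0.008,0,0,0.031,0.5,-0.166,0.192,0.008,0,0,0.031,0.5,-0.166,0.192,0.008,0,0,0.031,0.5,-0.166,0.192,0.008,0,0,0.031]'

```text
t: 1.4
tool_pos: [0.6199, 0.1894, 0.1991]
orientation: [-2.317, -2.121, 0.005]
force: [0.0, 0.5, -0.9]
opening: 0.0468
```

```bash
python3 - <<'E'
from h import *
from plant import *
show()
s=read_state();c=read_camera('wrist');c['s']=s;pickle.dump(c,open('w1.pkl','wb'))
print(c['hand_eye'])
crop(c,0,0,512,384,1.5,'pics/w1.png')
E
```

```text
1.4 [0.6199 0.1894 0.1991] [-2.3167 -2.1206  0.005 ] F [ 0.01  0.49 -0.89] 0.046751098696225124
y yaw -5.060169720575628
[[ 3.39195394e-04 -9.59506464e-01 -2.81686403e-01  7.66253550e-02]
 [ 9.99999508e-01  6.28863740e-05  9.89949610e-04 -6.99035722e-04]
 [-9.32148814e-04 -2.81686601e-01  9.59506014e-01 -1.65434628e-01]
 [ 0.00000000e+00  0.00000000e+00  0.00000000e+00  1.00000000e+00]]
```

View pics/w1.png

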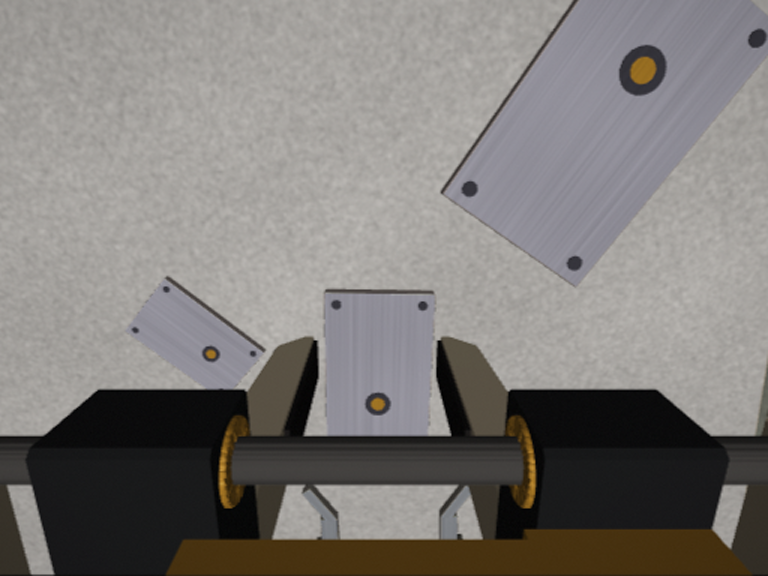

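The wrist picture shows the plate's trailing top edge from (325,290) to (434,292), lying between the finger lines, and square to the tool to within about a degree.

```bash
python3 - <<'E'
from h import *
c=load('w1');s=c['s'];T=np.eye(4);T[:3,:3]=Ro.from_rotvec(s['orientation']).as_matrix();T[:3,3]=s['tool_pos'];T=T@c['hand_eye']
for u,v in((325,290.5),(434,292),(443,192),(377.5,404)):print(ray(c,u/1.5,v/1.5,.012,T).round(4))
move((.617,.185,.10),-5.0); move((.617,.185,.005),-5.0)
E
```

```text
[0.575  0.1618 0.012 ]
[0.6619 0.1529 0.012 ]
[0.6728 0.2311 0.012 ]
[0.6079 0.0559 0.012 ]
shift [-0.0105 -0.0035  0.199 ] turn [-0.0016  0.001   0.0002]
shift [-0.0102 -0.003   0.389 ] turn [-0.0016  0.001   0.0002]
```

jog_arm --motion '[0.5,-0.01,-0.004,0.1,0,0,0,0.5,-0.01,-0.004,0.2,0,0,0,0.5,-0.01,-0.004,0.3,0,0,0,0.5,-0.01,-0.004,0.35,0,0,0,0.5,-0.01,-0.004,0.375,0,0,0,0.5,-0.01,-0.004,0.386,0,0,0,0.5,-0.01,-0.004,0.386,0,0,0]'

```text
t: 2.15
tool_pos: [0.6169, 0.186, 0.0075]
orientation: [-2.315, -2.124, 0.003]
force: [0.4, 0.8, 0.5]
opening: 0.0468
```

```bash
python3 - <<'E'
from h import *
show();move((.616,.165,.006),-5.0);move((.6118,.0855,.006),-4.0);move((.607,.005,.006),-3.3)
E
```

```text
2.15 [0.6169 0.186  0.0075] [-2.3147 -2.1238  0.0026] F [0.37 0.85 0.47] 0.04678865581315182
y yaw -4.926136359173456
shift [-0.0421  0.0018  0.0031] turn [-0.0008  0.0007  0.0008]
shift [-0.2012  0.0071  0.0032] turn [-0.0008  0.0007 -0.0103]
shift [-0.3624  0.0113  0.0034] turn [-0.0008  0.0007 -0.0181]
```

```bash
python3 - <<'E'
from h import *
move((.6185,.168,.006),-5.8);move((.617,.125,.006),-4.3)
E
```

```text
shift [-0.0357  0.0063  0.003 ] turn [-0.0008  0.0007  0.0097]
shift [-0.1216  0.0107  0.0031] turn [-0.0008  0.0007 -0.007 ]
```

jog_arm --motion '[0.5,-0.02,0.004,0.003,0,0,0.01,0.5,-0.036,0.006,0.003,0,0,0.01,0.5,-0.048,0.007,0.003,0,0,0.009,0.5,-0.062,0.008,0.003,0,0,0.006,0.5,-0.077,0.009,0.003,0,0,0.003,0.5,-0.092,0.01,0.003,0,0,0,0.5,-0.107,0.01,0.003,0,0,-0.004,0.5,-0.122,0.011,0.003,0,0,-0.007]'

```text
t: 2.95
tool_pos: [0.6186, 0.1252, 0.008]
orientation: [2.303, 2.136, 0.003]
force: [-0.4, 5.9, 5.5]
opening: 0.0466
```

```bash
python3 - <<'E'
from h import *
from plant import *
show()
c=read_camera('top');pickle.dump(c,open('top.pkl','wb'))
crop(c,220,160,350,230,6,'pics/c2.png')
E
```

```text
2.95 [0.6186 0.1252 0.008 ] [2.3028 2.1363 0.0032] F [-0.35  5.95  5.54] 0.04657339856696414
y yaw -4.298401877602629
```

View pics/c2.png

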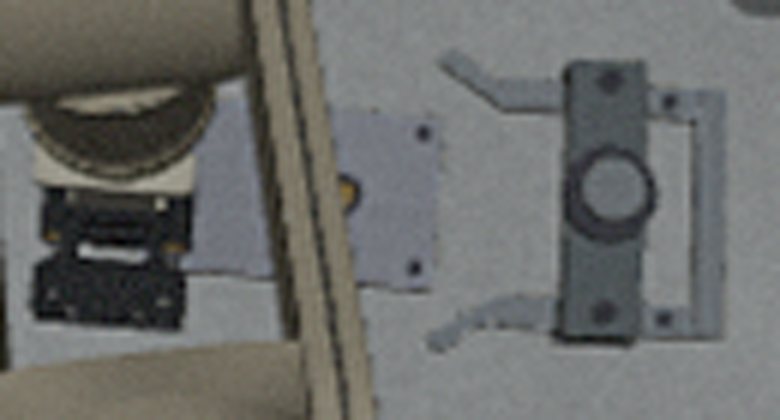

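The plate moved cleanly. Its leading top corners are at about (442,115) and (431,289) in this crop.

```bash
python3 - <<'E'
from h import *
c=load('top')
g=lambda a,b,z:ray(c,220+(a+.5)/6-.5,160+(b+.5)/6-.5,z)
P=np.array([g(442,115,.012),g(431,288,.012)]);print(P,P.mean(0));d=P[0]-P[1];print(np.degrees(np.arctan2(d[1],d[0])))
o=np.array([.6035,-.1123]);a=np.radians(-93.3);ex=np.array([np.cos(a),np.sin(a)]);ey=np.array([-ex[1],ex[0]])
r=P.mean(0)[:2]-o;print('lead press',r@ex,r@ey)
move((.614,.065,.008),-3.3)
E
```

```text
[[ 0.65028433 -0.03499198  0.012     ]
 [ 0.56008977 -0.02811224  0.012     ]] [ 0.60518705 -0.03155211  0.012     ]
-4.361888408224127
lead press -0.08071110903064051 -0.002963922482094438
shift [-0.118  -0.0003 -0.0003] turn [ 0.001  -0.0001 -0.0112]
```

jog_arm --motion '[0.5,-0.015,0,0,0,0,-0.002,0.5,-0.03,0,0,0,0,-0.005,0.5,-0.045,0,0,0,0,-0.008,0.5,-0.06,0,0,0,0,-0.01,0.5,-0.075,0,0,0,0,-0.011,0.5,-0.09,0,0,0,0,-0.011,0.5,-0.105,0,0,0,0,-0.011,0.5,-0.118,0,0,0,0,-0.011]'

```text
t: 3.8
tool_pos: [0.6146, 0.0647, 0.0085]
orientation: [2.284, 2.155, 0.004]
force: [0.9, 5.6, 3.4]
opening: 0.0467
```

```bash
python3 - <<'E'
from h import *
from plant import *
show()
c=read_camera('top');pickle.dump(c,open('top.pkl','wb'))
crop(c,220,160,350,230,6,'pics/c3.png')
move((.6108,.020,.008),-3.3)
E
```

```text
3.8 [0.6146 0.0647 0.0085] [2.2838 2.1553 0.0038] F [0.91 5.58 3.43] 0.046728044869062874
y yaw -3.3152861707395798
shift [-0.0875 -0.0024  0.0008] turn [ 0.0016 -0.     -0.0005]
```

View pics/c3.png

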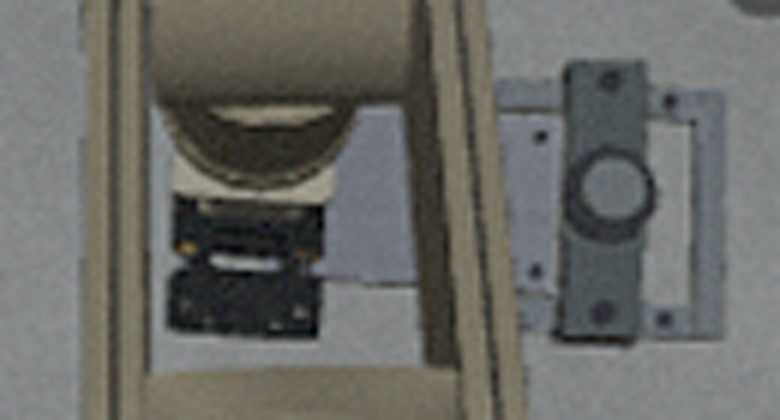

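The leading end is between the guides and just at the bridge, with about 6 N on the tool. I'll keep pushing.

jog_arm --motion '[0.5,-0.013,0,0.001,0,0,0,0.5,-0.026,-0.001,0.001,0,0,0,0.5,-0.039,-0.001,0.001,0,0,0,0.5,-0.052,-0.001,0.001,0,0,0,0.5,-0.065,-0.002,0.001,0,0,0,0.5,-0.078,-0.002,0.001,0,0,0,0.5,-0.09,-0.002,0.001,0,0,0,0.5,-0.1,-0.002,0.001,0,0,0]'

```text
t: 4.65
tool_pos: [0.6109, 0.0137, 0.0083]
orientation: [2.284, 2.155, 0.004]
force: [1.0, 5.5, 4.3]
opening: 0.0462
```

```bash
python3 - <<'E'
from h import *
from plant import *
show()
c=read_camera('top');pickle.dump(c,open('top.pkl','wb'))
crop(c,220,160,350,230,6,'pics/c4.png')
E
```

```text
4.65 [0.6109 0.0137 0.0083] [2.2838 2.1546 0.004 ] F [1.   5.49 4.33] 0.04616379514975241
y yaw -3.3367837300608363
```

View pics/c4.png

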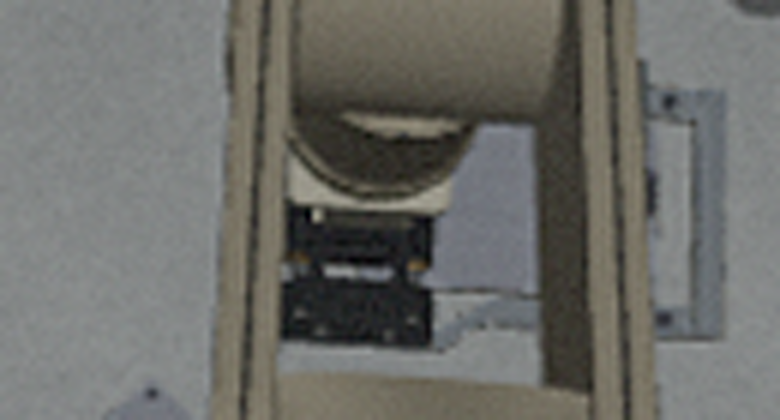

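jog_arm --motion '[0.5,-0.008,0,0.001,0,0,0,0.5,-0.016,0,0.001,0,0,0,0.5,-0.024,-0.001,0.001,0,0,0,0.5,-0.03,-0.001,0.001,0,0,0]'

```text
t: 5.1
tool_pos: [0.6097, -0.0019, 0.0081]
orientation: [2.284, 2.154, 0.004]
force: [0.6, 5.0, 3.6]
opening: 0.0466
```

jog_arm --motion '[0.5,-0.003,0,0.001,0,0,0,0.5,-0.005,0,0.001,0,0,0]'

```text
t: 5.3
tool_pos: [0.6097, -0.0041, 0.0079]
orientation: [2.284, 2.154, 0.006]
force: [0.0, 5.6, 4.4]
opening: 0.0462
```

jog_arm --motion '[0.5,-0.003,0,0.001,0,0,0,0.5,-0.004,0,0.001,0,0,0]'

```text
t: 5.5
tool_pos: [0.6097, -0.0056, 0.0078]
orientation: [2.284, 2.155, 0.007]
force: [-0.1, 6.1, 5.1]
opening: 0.0462
```

Force is flat at about 6 N, so it is still sliding. I'll go on in small steps until the force rises.

jog_arm --motion '[0.5,-0.003,0,0,0,0,0,0.5,-0.004,0,0,0,0,0]'

```text
t: 5.7
tool_pos: [0.6096, -0.0061, 0.0078]
orientation: [-2.285, -2.156, -0.009]
force: [1.5, 12.5, 3.9]
opening: 0.0467
```

jog_arm --motion '[0.5,-0.003,0,0,0,0,0,0.5,-0.004,0,0,0,0,0]'

```text
t: 5.9
tool_pos: [0.6095, -0.0062, 0.0079]
orientation: [-2.283, -2.155, -0.013]
force: [0.8, 13.1, 2.9]
opening: 0.0467
```

```bash
python3 - <<'E'
from h import *
show()
E
```

```text
5.9 [ 0.6095 -0.0062  0.0079] [-2.2833 -2.1549 -0.0128] F [ 0.83 13.13  2.87] 0.04667116462312621
y yaw -3.314889781205329
```

The tool stopped at y=-0.0062 and the force jumped to 13 N, so the plate is against the stop. I'll back off, lift and look.

jog_arm --motion '[0.5,0.02,0,0,0,0,0,0.5,0.06,0,0,0,0,0,0.5,0.06,0,-0.1,0,0,0,0.5,0.06,0,-0.2,0,0,0,0.5,0.06,0,-0.3,0,0,0,0.5,0.06,0,-0.4,0,0,0,0.5,0.06,0,-0.5,0,0,0,0,0.06,0,-0.5,0,0,0]'

```text
t: 6.7
tool_pos: [0.6136, 0.0213, 0.2676]
orientation: [2.279, 2.15, 0.026]
force: [1.0, -0.8, 0.5]
opening: 0.0422
```

```bash
python3 - <<'E'
from h import *
from plant import *
show();move((.6035,-.17,.25),-3.3)
E
```

```text
6.7 [0.6136 0.0213 0.2676] [2.2789 2.1499 0.026 ] F [ 0.98 -0.76  0.53] 0.042185050429345256
y yaw -3.341563107083504
shift [-0.3834  0.0015  0.0329] turn [ 0.0112 -0.004  -0.0004]
```

jog_arm --motion '[0,-0.383,0.002,0.033,0.011,-0.004,0,0,-0.383,0.002,0.033,0.011,-0.004,0,0,-0.383,0.002,0.033,0.011,-0.004,0,0,-0.383,0.002,0.033,0.011,-0.004,0,0,-0.383,0.002,0.033,0.011,-0.004,0,0,-0.383,0.002,0.033,0.011,-0.004,0]'

```text
t: 7.3
tool_pos: [0.603, -0.1709, 0.2489]
orientation: [-2.287, -2.152, 0.002]
force: [-0.0, 0.2, 0.9]
opening: 0.0006
```

```bash
python3 - <<'E'
from h import *
from plant import *
show()
s=read_state();c=read_camera('wrist');c['s']=s;pickle.dump(c,open('w2.pkl','wb'))
crop(c,0,0,512,384,1.5,'pics/w2.png')
c=read_camera('scene');pickle.dump(c,open('scene.pkl','wb'));crop(c,140,200,270,300,6,'pics/s2.png')
E
```

```text
7.3 [ 0.603  -0.1709  0.2489] [-2.2874e+00 -2.1519e+00  1.6000e-03] F [-0.04  0.19  0.86] 0.0006118705710332375
y yaw -3.4950421998753516
```

View pics/w2.png

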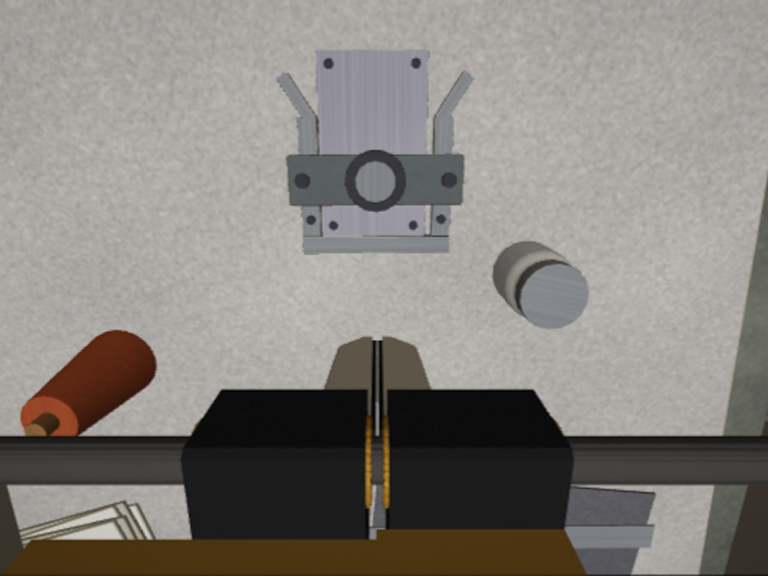

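View pics/s2.png

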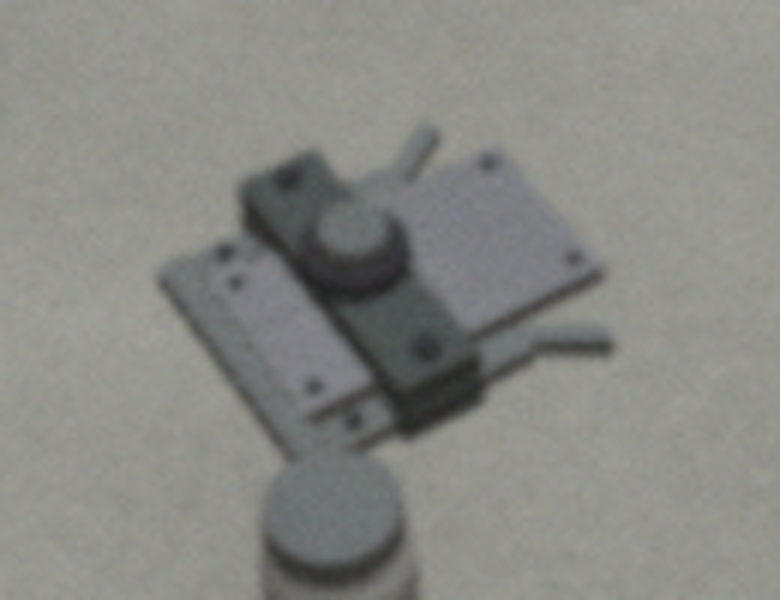

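The wrist view shows the plate under the bridge with its lead at the stop bar (y≈236) and its trailing edge at (316..429, 50). The plunger disc is at (376,181). I'll enlarge to measure the gap and the plunger height.

```bash
python3 - <<'E'
from h import *
c=load('w2');crop(c,185,90,315,175,6,'pics/w2c.png')
E
```

```text
(no output)
```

View pics/w2c.png

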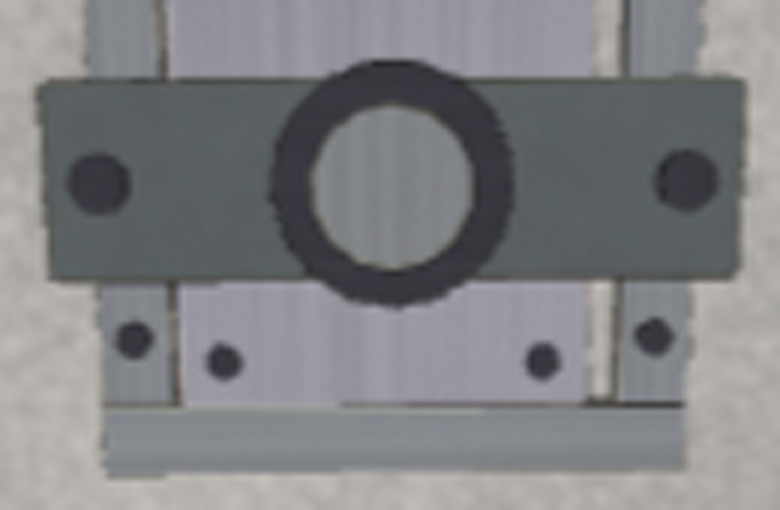

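The plate's leading edge is flush with the stop across its whole width, and the side gaps are even, so it is square. It sits about 3 mm to one side. Next I triangulate the plunger.

```bash
python3 - <<'E'
from h import *
c=load('w2');s=c['s'];T=np.eye(4);T[:3,:3]=Ro.from_rotvec(s['orientation']).as_matrix();T[:3,3]=s['tool_pos'];T=T@c['hand_eye']
w=lambda a,b,z:ray(c,185+(a+.5)/6-.5,90+(b+.5)/6-.5,z,T)
sc=load('scene');g=lambda a,b,z:ray(sc,140+(a+.5)/6-.5,200+(b+.5)/6-.5,z)
for z in(.04,.045,.05,.055,.06,.065):
    print(z,w(392,187,z).round(4),g(357,230,z).round(4),'dia',np.linalg.norm(w(310,187,z)-w(474,187,z)).round(4))
L,R=w(180,402,.012),w(588,402,.012);M=(L+R)/2
S1,S2=w(105,404,.012),w(685,404,.012)
print('lead',L,R,M,'stop ends',S1,S2)
t1,t2=ray(c,316/1.5,50/1.5,.012,T),ray(c,429/1.5,50/1.5,.012,T);print('trail',t1,t2)
d=M-(t1+t2)/2;e=S2-S1;print('plate yaw',np.degrees(np.arctan2(d[1],d[0])),np.linalg.norm(d),'press',np.degrees(np.arctan2(e[1],e[0])))
E
```

```text
0.04 [ 0.6042 -0.1176  0.04  ] [ 0.5924 -0.1068  0.04  ] dia 0.0326
0.045 [ 0.6042 -0.1173  0.045 ] [ 0.5965 -0.1091  0.045 ] dia 0.0322
0.05 [ 0.6042 -0.117   0.05  ] [ 0.6005 -0.1114  0.05  ] dia 0.0317
0.055 [ 0.6043 -0.1167  0.055 ] [ 0.6046 -0.1137  0.055 ] dia 0.0313
0.06 [ 0.6043 -0.1164  0.06  ] [ 0.6086 -0.116   0.06  ] dia 0.0308
0.065 [ 0.6044 -0.1161  0.065 ] [ 0.6127 -0.1183  0.065 ] dia 0.0304
lead [ 0.55437267 -0.16282424  0.012     ] [ 0.64424046 -0.16827283  0.012     ] [ 0.59930656 -0.16554853  0.012     ] stop ends [ 0.53780326 -0.16226621  0.012     ] [ 0.66559508 -0.17001402  0.012     ]
trail [ 0.56364067 -0.01524837  0.012     ] [ 0.65299046 -0.02068473  0.012     ]
plate yaw -93.49323105204714 0.14785669616244942 press -3.4694996728489933
```

Plate yaw is -93.5° and the press's -93.5°, so it is square. The plunger top is at about (0.604, -0.116, 0.055). Now I'll move over it with the fingers shut.

```bash
python3 - <<'E'
from h import *
move((.604,-.1155,.25),-3.3);move((.604,-.1155,.075),-3.3)
E
```

```text
shift [ 0.1068 -0.0054 -0.001 ] turn [-0.0004 -0.0001 -0.0002]
shift [ 0.1067 -0.0052  0.349 ] turn [-0.0004 -0.0001 -0.0002]
```

jog_arm --motion '[0,0.107,-0.005,0,0,0,0,0,0.107,-0.005,0,0,0,0,0,0.107,-0.005,0.1,0,0,0,0,0.107,-0.005,0.2,0,0,0,0,0.107,-0.005,0.28,0,0,0,0,0.107,-0.005,0.33,0,0,0,0,0.107,-0.005,0.349,0,0,0,0,0.107,-0.005,0.349,0,0,0]'

```text
t: 8.2
tool_pos: [0.6033, -0.1141, 0.0738]
orientation: [-2.281, -2.156, 0.003]
force: [0.1, -0.1, 0.8]
opening: 0.0006
```

```bash
python3 - <<'E'
from h import *
from plant import *
show()
c=read_camera('scene');pickle.dump(c,open('scene.pkl','wb'));crop(c,140,190,270,290,6,'pics/s3.png')
move((.604,-.1155,.055),-3.3)
E
```

```text
8.2 [ 0.6033 -0.1141  0.0738] [-2.2812 -2.1561  0.0025] F [ 0.07 -0.08  0.83] 0.000607843492932018
y yaw -3.2283354354746536
shift [-0.0018 -0.001   0.0414] turn [-0.0002 -0.0001  0.0006]
```

View pics/s3.png

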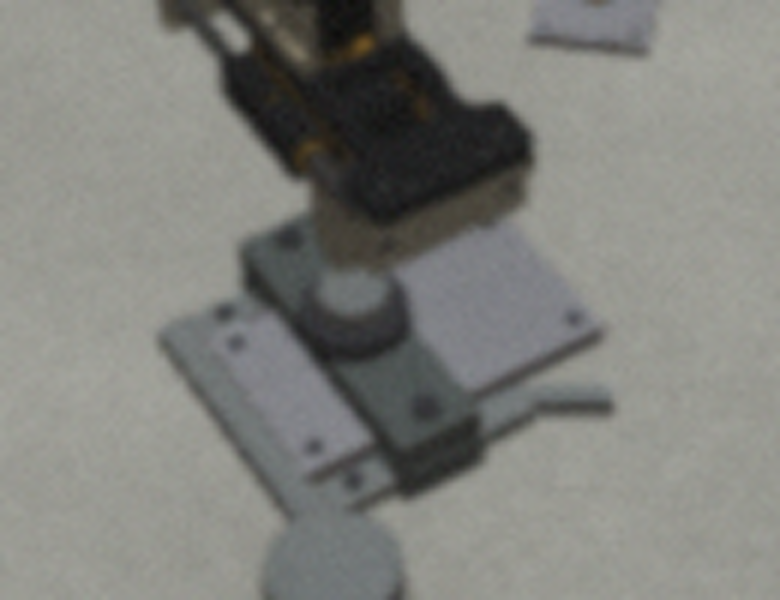

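The tip is over the plunger and about 20 mm above it. I'll press down in small steps.

jog_arm --motion '[0,-0.002,0,0.015,0,0,0,0,-0.002,0,0.03,0,0,0,0,-0.002,0,0.034,0,0,0]'

```text
t: 8.55
tool_pos: [0.6046, -0.1157, 0.0587]
orientation: [2.283, 2.158, 0.0]
force: [-1.0, -0.7, -0.7]
opening: 0.0005
```

jog_arm --motion '[0,0,0,0.004,0,0,0,0,0,0,0.008,0,0,0]'

```text
t: 8.75
tool_pos: [0.6046, -0.1157, 0.0549]
orientation: [2.284, 2.157, 0.0]
force: [-2.4, 0.5, 2.3]
opening: 0.0006
```

jog_arm --motion '[0,0,0,0.004,0,0,0,0,0,0,0.006,0,0,0]'

```text
t: 8.95
tool_pos: [0.6047, -0.1157, 0.0521]
orientation: [2.284, 2.157, 0.0]
force: [-3.4, 0.4, 3.8]
opening: 0.0004
```

jog_arm --motion '[0,0,0,0.004,0,0,0,0,0,0,0.005,0,0,0]'

```text
t: 9.15
tool_pos: [0.6048, -0.1158, 0.0511]
orientation: [2.283, 2.157, 0.0]
force: [-9.3, 2.1, 17.9]
opening: 0.0007
```

jog_arm --motion '[0,0,0,0.003,0,0,0,0,0,0,0.004,0,0,0]'

```text
t: 9.35
tool_pos: [0.6048, -0.1158, 0.051]
orientation: [2.283, 2.157, 0.0]
force: [-10.9, 2.7, 20.8]
opening: 0.0003
```

jog_arm --motion '[0,0,0,0.003,0,0,0,0,0,0,0.005,0,0,0,0,0,0,0.006,0,0,0]'

```text
t: 9.65
tool_pos: [0.6049, -0.1158, 0.0509]
orientation: [2.283, 2.158, -0.0]
force: [-15.2, 2.6, 27.5]
opening: 0.0003
```

```bash
python3 - <<'E'
from h import *
from plant import *
show()
c=read_camera('scene');crop(c,165,215,235,265,11,'pics/s4.png')
c=load('scene');crop(c,165,215,235,265,11,'pics/s4b.png')
E
```

```text
9.65 [ 0.6049 -0.1158  0.0509] [ 2.2831e+00  2.1575e+00 -1.0000e-04] F [-15.19   2.64  27.55] 0.0002658343308760477
y yaw -3.240625204516658
```

View pics/s4.png

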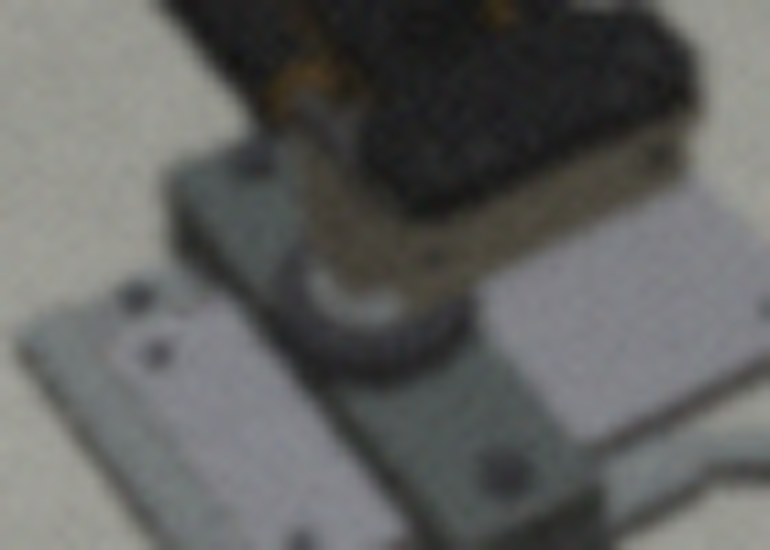

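View pics/s4b.png

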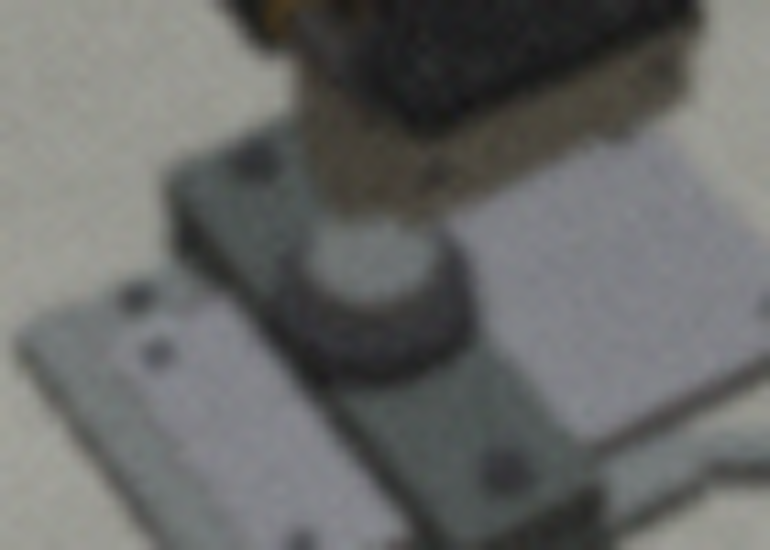

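Compared with the earlier view, the plunger's front rim dropped from row about 305 to about 328, roughly 6-7 mm. The arm sits on a hard stop at 27 N. I'll retract in steps and read force against height to confirm the travel.

jog_arm --motion '[0,0,0,-0.004,0,0,0,0,0,0,-0.004,0,0,0]'

```text
t: 9.9
tool_pos: [0.6055, -0.116, 0.0541]
orientation: [2.282, 2.157, 0.001]
force: [-2.1, -0.0, 2.4]
opening: 0.0006
```

jog_arm --motion '[0,0,0,-0.004,0,0,0,0,0,0,-0.004,0,0,0]'

```text
t: 10.1
tool_pos: [0.6058, -0.1161, 0.0564]
orientation: [2.282, 2.156, 0.002]
force: [0.3, 0.5, 2.4]
opening: 0.0005
```

jog_arm --motion '[0,0,0,-0.004,0,0,0,0,0,0,-0.004,0,0,0]'

```text
t: 10.3
tool_pos: [0.6059, -0.1162, 0.0584]
orientation: [2.282, 2.156, 0.002]
force: [-0.1, -0.2, 0.3]
opening: 0.0004
```

jog_arm --motion '[0,0,0,-0.004,0,0,0,0,0,0,-0.004,0,0,0]'

```text
t: 10.5
tool_pos: [0.6059, -0.1162, 0.0603]
orientation: [2.282, 2.156, 0.002]
force: [-0.1, 0.5, -0.3]
opening: 0.0006
```

jog_arm --motion '[0,0,0,-0.004,0,0,0,0,0,0,-0.004,0,0,0]'

```text
t: 10.7
tool_pos: [0.606, -0.1162, 0.0625]
orientation: [2.281, 2.156, 0.002]
force: [0.4, 0.6, -0.5]
opening: 0.0005
```

Contact ended between z=0.0564 and 0.0584, and bottom was 0.0509, so the full travel of about 7 mm was reached. Now I'll lift clear and do a final look.

jog_arm --motion '[0,0,0,-0.1,0,0,0,0,0,0,-0.2,0,0,0,0,0,0,-0.3,0,0,0,0,-0.1,0,-0.35,0,0,0,0,-0.12,0,-0.37,0,0,0,0,-0.12,0,-0.37,0,0,0,0,-0.12,0,-0.37,0,0,0]'

```text
t: 11.4
tool_pos: [0.6017, -0.1757, 0.2463]
orientation: [2.284, 2.156, 0.001]
force: [-0.5, 0.2, -0.3]
opening: 0.0006
```

```bash
python3 - <<'E'
from h import *
from plant import *
show()
s=read_state();c=read_camera('wrist');c['s']=s;crop(c,0,0,512,384,1.5,'pics/w5.png');pickle.dump(c,open('w5.pkl','wb'))
c=read_camera('scene');crop(c,0,150,400,384,2,'pics/s5.png');crop(c,165,215,235,265,11,'pics/s5b.png')
E
```

```text
11.4 [ 0.6017 -0.1757  0.2463] [2.2840e+00 2.1558e+00 1.5000e-03] F [-0.51  0.15 -0.29] 0.0005542126727905651
y yaw -3.30811036811605
```

View pics/w5.png

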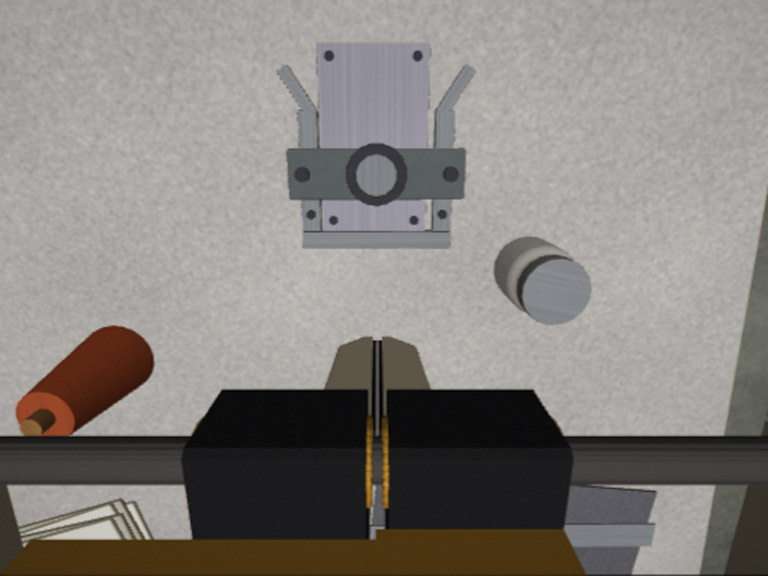

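View pics/s5b.png

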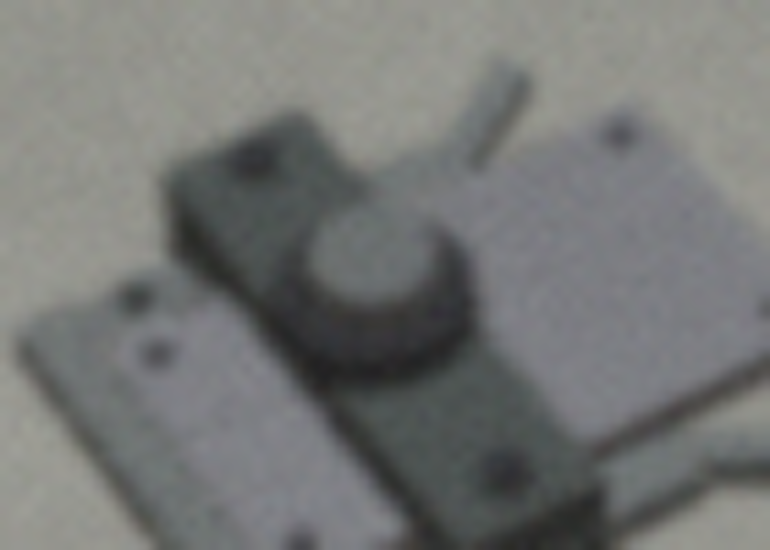

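The plate is still flush against the stop at row ≈231 and square. The plunger disc at (377,175) has sprung back up, the bystanders look undisturbed, and the arm is clear.

```bash
python3 -c "
from plant import *
print(close_job())"
```

```text
the job is handed in; nothing more can be done
None
```

I pushed the 150x90 mm plate flat along the table with half-open fingers until it stopped against the back stop. Then I pressed the plunger with the shut fingertips, let it spring back, lifted clear and handed in at about 11.5 s. No verdict was reported.

- **Plate:** at the stop the push force rose from 6 to 13 N with no further travel. Before the press, the leading edge measured flush and the plate and press yaw agreed to within 0.1°. It sits about 3 mm off the centre line, inside the 8 mm allowed. The last picture shows it still flush.
- **Plunger:** it went down about 7 mm to a hard stop at 27 N. That travel comes from the force and height readings on release, which place loss of contact between z 0.056 and 0.058 against a bottom of 0.051. The last picture shows it back up.
- **Bystanders:** the yarn cone and button jar look unmoved in the last wrist view. I did not check the calculator and pin tin at the end; the arm passed well above them.
- **Small disagreements:**
  - The cameras differed by 2–4 mm on positions at the press.
  - Triangulation put the plunger top about 3 mm lower than contact showed.
  - The press also drew a sideways force of up to 15 N on the fingertip; nothing visibly moved because of it.

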